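Take the pipette from its leaning stand and hold it upright over the beaker

TASK

Draw the pipette (the one with the flat-sided handle and finger hook, not the round pen meter beside it) out of its leaning sleeve in the stand, turn it upright with its tip down, and hold it still with the tip a few centimetres above the mouth of the open beaker, ready to be lowered in. Finish while still holding it there in the gripper, clear of the stand and the beaker; do not push the beaker or tip it, and leave the pen meter, the jar, the measuring cylinder, the amber bottle and the marker where they are.

Things in the scene. Friction and masses are not known exactly. Their poses are not given: they have to be found in the camera images.
- pipette: White pipette, 228 mm long, 120 g. Origin on its axis at the shoulder (underside of the handle), +z to the plunger, tip at z=-130. Handle z=0 to 85, 32 along x, 26 along y with flat sides; finger hook to x=-40 at z=63 to 83; plunger top z=98; round shank 16 across down to z=-85. Starts in either sleeve, shoulder on its mouth, leaning about 0.62 rad (2 mm play), plunger end to the stand's -x, y level.
- pipette_tip (a point): The lower end of the pipette's tip, at z=-130 mm in the pipette's frame.
- pipette_grip (a point): A good place to grip: on the pipette's axis 60 mm above its origin, in the handle, 26 mm thick between the flat +y and -y sides (fingers close along the pipette's y). The plunger ends 38 mm above it; the pipette's tip is 190 mm below it; the centre of mass lies about 30 mm below it.
- stand: White stand, fixed, base 150 x 180 x 10 mm. Two grey square sleeves, at y=+50 and -50 mm, lean 0.55 rad with their mouths towards its -x (roughly the robot). Each 60 mm deep, 20 mm wide inside, 28 outside, open at both ends, mouth centre at x=0, z=132. Origin on the bench between them. The pipette must be drawn 130 mm along the sleeve's axis to come clear.
- sleeve0 (a point): Centre of the mouth of the stand's sleeve on its +y side.
- sleeve1 (a point): Centre of the mouth of the stand's sleeve on its -y side.
- beaker: Open white plastic beaker standing on the bench, 56 mm across the rim, 70 mm high, 3 mm wall, loose, 90 g. Origin at the centre of its underside, z up. It stands in one of three places, the capped jar and the measuring cylinder in the others.
- beaker_rim (a point): Centre of the beaker's mouth, level with the rim, 70 mm above the bench.
- pen_meter: Grey pen meter in the stand's other sleeve: round body 30 mm across and 75 mm long above the shoulder, domed top, steel shank 16 mm below, no hook. Origin at its shoulder, +z towards the dome, which stands about 195 mm above the bench and can be in the way of a pipette carried sideways. Leave it.
- jar: Jar with a cap on, 58 mm across, 85 mm high, loose. Origin under its centre. Leave it.
- cylinder: Narrow clear measuring cylinder on a round white foot 56 mm across, tube 26 mm across, 133 mm high, loose. Origin under its centre. Leave it.
- reagent: Amber bottle with a red cap, 68 mm across, 150 mm high, loose, further back. Origin under its centre. Leave it.
- marker: Blue marker lying on the bench nearest the robot, 120 mm long, 14 mm thick. Leave it.
There are look-alikes about, which are no part of the job. What is shaped like the stand but green or purple is not meant.

How it is judged (in metres and radians):
On the way, in this order (a step that is already met when the one before it is completed fails the run):
1. the pipette is drawn out of its sleeve: gripped, its tip above the sleeve mouths' height, no longer touching the stand (contact force between pipette and the fingers above 0.5 N and contact force between pipette and stand below 0.2 N and height (world z) of pipette_tip above 0.128 m), for 0.1 s.
2. the gripped pipette is upright with its tip just above the beaker's mouth (contact force between pipette and the fingers above 0.5 N and contact force between pipette and stand below 0.2 N and angle between pipette's own z axis and vertical below 0.2 rad and horizontal distance between pipette_tip and beaker_rim below 0.022 m and z of pipette_tip in the frame of beaker between 0.075 and 0.14 m and angle between beaker's own z axis and vertical below 0.1 rad and distance of beaker from where it was at the start of the episode below 0.02 m and contact force between pipette and beaker below 0.2 N), for 0.3 s.
At the end, for the whole second after the job is handed in: The pipette is gripped (over 0.5 N), touching neither stand nor beaker, at rest, upright within 0.2 rad, tip down, the tip within 22 mm of the axis of the beaker's mouth and 5 to 70 mm above its rim; the beaker upright and moved by under 20 mm (all of step 2 and linear speed of pipette below 0.02 m/s and angular speed of pipette below 0.15 rad/s); the arm keeps its last pose, push and grip.
It fails at once if the pen meter is moved by more than 30 mm (distance of pen_meter from where it was at the start of the episode above 0.03 m).
It fails at once if the jar or the measuring cylinder is moved by more than 30 mm (distance of any of jar, cylinder from where it was at the start of the episode above 0.03 m).
It fails at once if the amber bottle or the marker is moved by more than 30 mm (distance of any of reagent, marker from where it was at the start of the episode above 0.03 m).
It fails at once if the beaker is moved by more than 20 mm or tipped (distance of beaker from where it was at the start of the episode above 0.02 m or angle between beaker's own z axis and vertical above 0.3 rad).
It also fails if it takes over 45 s, if anything falls off the work surface, if the arm or the gripper's body presses on something with over 40 N, if the wrist force passes 120 N, or if a joint passes its speed limit or range.

ROBOT

A 7-joint arm with a two-finger parallel gripper is mounted at the origin on the work surface. World frame = base frame: x ahead of the robot, y to its left, z up, the work surface at z = 0. Lengths are in mm, angles in rad, forces in N, time in s.
With the tool pointing down it reaches from about 400 to 850 mm from the base axis. Payload 10.4 kg.
Tool frame: the origin (TCP) lies midway between the tips of the shut fingers; the grasp point (between the pads) lies 19 mm behind it; z points along the fingers, x is the direction in which the jaws open and shut, and the axes are right-handed (so a half turn about z gives the same grasp; the last joint's range is limited). The gripper opens to 87 mm and grips with 3 to 60 N. Pads are 19 mm wide; open, the fingers measure 117 mm over their backs; the gripper's body (75 mm by 190 mm) begins 51 mm behind the grasp point.
Start: joints at [-0.023, 0.332, -0.065, 1.46, 0.022, 1.35, -0.088], TCP at [625.022, 0.018, 222.576] pointing down, gripper open.
Joint ranges: [-2.6, 2.6], [-0.5, 2.12], [-1.47, 1.34], [0.16, 2.42], [-1.27, 4.41], [0.06, 2.06], [-2.6, 2.6]. Speed limits (rad/s): [2.22, 2.22, 2.79, 2.79, 3.14, 3.14, 3.14].

INTERFACE

Orientations are given as a rotation vector (axis times angle).
In Python, from rig import arm gives the robot as it stands.
- The arm moves only by the tool arm_command, never from a script. Its argument "steps" is a list of rows, each an object of numbers: "x", "y", "z": the shift along the world's x, y, z in cm; "wx", "wy", "wz": the turn, a rotation vector about the world's x, y, z in rad; "hand": the gripper command: -1 is shut, 1 is fully open, values between are in proportion. In form: [{"x": .., "y": .., "z": .., "wx": .., "wy": .., "wz": .., "hand": ..}, ...]. A call has 1 to 8 rows; each row is the pose to reach, as a shift and turn from the pose measured when the call began; what a row does not reach only later rows make up. A row lasts 1/12 s, in which the tool goes at most 41.7 mm and 7.16 degrees, less where a joint would pass 70% of its speed; a pose out of reach is approached as far as the arm can. A call with a gripper value outside its range is refused whole. The fingers move at their own pace and stop on an object; "force" is the grip in N (left out, the last holds). Time passes only in rows, so rows that repeat a pose let the fingers close. It gives the time, the measured TCP pose, the force and the opening at its end, in the units of the state.
- arm.get_obs(): the state, without advancing time (a new reading comes with each control period).
- arm.read_camera(name): name is "scene" or "side" or "wrist"; returns the picture (480x640x3 uint8, blue, green, red); there is no depth.
- arm.camera_model(name): a dict with "fx", "fy", "cx", "cy" (pixels), "position" and "orientation" of the camera in the world. Camera axes: x right, y down, z forward; pixel columns grow to the right and rows downward; lengths in mm; the calibration is good to about 2 mm. The wrist camera is an equidistant fisheye: a pixel r from the principal point sees the ray r / f radians off the axis. A picture is of the moment at which its call begins: read the wrist's pose just before it. camera_model takes no time and is no camera call; for the wrist camera it gives the pose at the moment of the call.
- arm.close_job(): hands the job in, once; it reports no verdict.
The state is a dict: "time": time; "joints": joint angles; "joint_vel": joint speeds; "tau": joint torques, N m; "eef_pos": TCP position; "tcp_rot": TCP orientation; "force": force on the tool from outside, world axes, zero at the start; "moment": the same for the moment, N m; "gripper_width": finger opening in mm.
Only numpy, scipy, OpenCV 4.12 (cv2) and the standard library are available. Lean on these libraries where they do the work, as an engineer would, in place of code of your own. Each camera call takes 0.05 s, during which the arm holds its last target. There are 200 camera calls.

## Working session

There is one attempt and no reset: what is moved stays moved. The work goes in short steps, Python scripts to look and compute and a tool call to move; the robot and the scene stay as the last step left them, time stands still between calls to the robot, and variables do not carry over. Pictures are saved under pics/ and viewed, about 8 in all and at most 12, crops included, and the job is handed in when it is done.

Besides the shell and the picture viewer there is one more tool, called after "Request:" as name([rows], argument=value, ...), one row to a line, values as JSON. arm_command: Moves the arm, as the interface text tells. Its arguments: {"type":"object","properties":{"steps":{"type":"array"},"force":{"type":"number"}},"required":["steps"]}

```bash
mkdir -p pics; python3 - <<'E'
from rig import arm
import cv2,numpy as np
for n in("scene","side"):
    cv2.imwrite(f"pics/{n}0.png",arm.read_camera(n)); print(n,arm.camera_model(n))
o=arm.get_obs();print(o)
E
```

```text
scene {'fx': 587.5000093874576, 'fy': 587.5000093874576, 'cx': 314.1631482243442, 'cy': 230.365693582629, 'position': array([1173.63736769,  385.607974  , 1053.97930252]), 'orientation': array([-1.32396461, -2.31541096,  0.82648421])}
side {'fx': 524.3692319297699, 'fy': 524.3692319297699, 'cx': 309.2846777367859, 'cy': 245.5430769920963, 'position': array([122.64240868, 678.64943202, 789.3376113 ]), 'orientation': array([-0.6718863 ,  2.5821066 , -1.17516359])}
{'time': 0.1, 'joints': array([-0.02264016,  0.33280435, -0.06471589,  1.46085953,  0.02158601,
        1.34986537, -0.08851836]), 'joint_vel': array([-1.83479578e-05, -1.38289626e-03, -9.63614109e-04, -2.01904937e-03,
       -8.30757411e-04, -5.92722471e-04,  3.29066432e-04]), 'tau': array([ 3.16136166e-04, -6.24538064e+01,  2.38312193e-02, -3.90717781e+01,
       -6.15657773e-02,  3.65302863e-02,  4.60620026e-05]), 'eef_pos': array([6.24662922e+02, 3.68160592e-02, 2.21835176e+02]), 'tcp_rot': array([ 3.14155592e+00,  8.32577770e-05, -1.94983976e-03]), 'force': array([-0.91501705, -0.48599581,  0.51740983]), 'moment': array([ 0.02346033, -0.04418933, -0.01514848]), 'gripper_width': 87.32754454751645}
```

View pics/scene0.png

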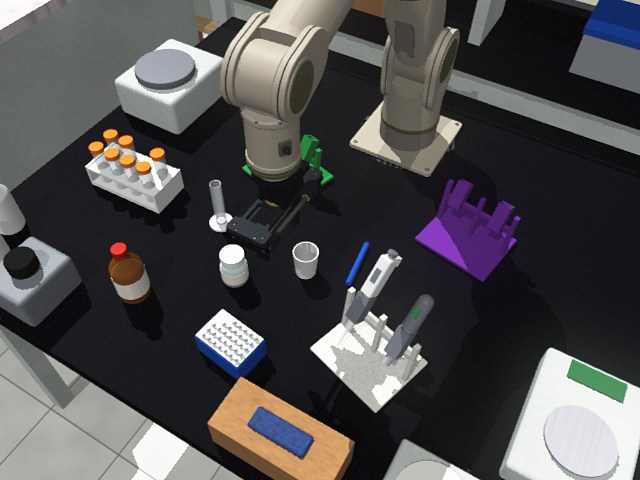

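View pics/side0.png

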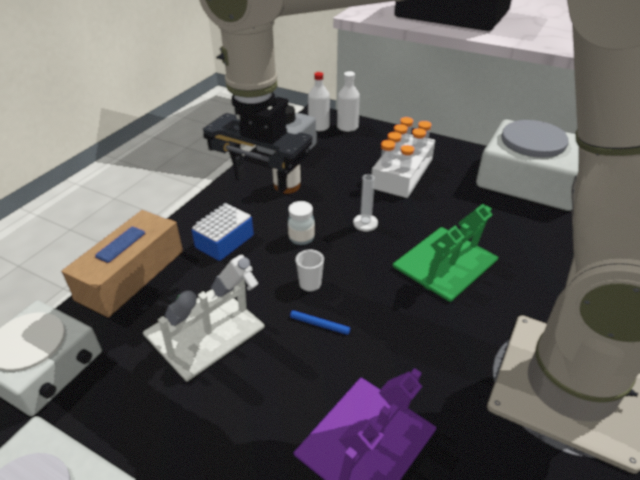

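Scene view: the white stand is at about (368,358). It holds the pipette, with the hook at (395,257), and the pen meter with its dome at (424,302). The open beaker is at (306,260), the capped jar at (234,266), the cylinder at (218,205) and the marker at (357,263). The green stand (300,165) and purple stand (467,240) are look-alikes. I'll confirm the pipette and stand in enlarged crops.

```bash
python3 - <<'E'
import cv2
a=cv2.imread("pics/scene0.png")[230:415,285:435]; cv2.imwrite("pics/c1.png",cv2.resize(a,None,fx=4,fy=4,interpolation=cv2.INTER_CUBIC)[:600] if 0 else cv2.resize(a,None,fx=3.2,fy=3.2,interpolation=cv2.INTER_CUBIC))
b=cv2.imread("pics/side0.png")[230:380,140:340]; cv2.imwrite("pics/c2.png",cv2.resize(b,None,fx=4,fy=4,interpolation=cv2.INTER_CUBIC))
E
```

```text
(no output)
```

View pics/c1.png

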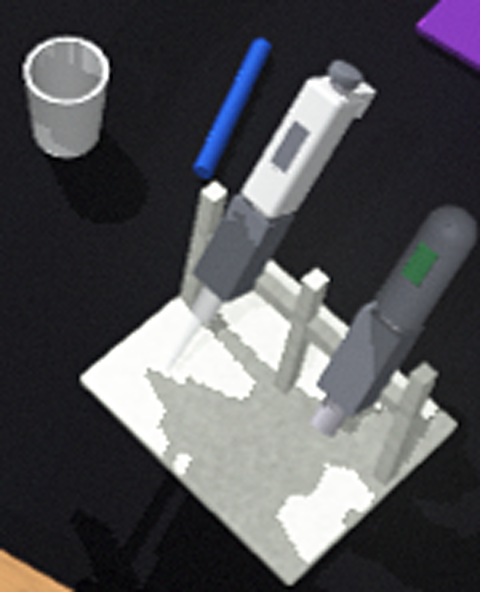

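View pics/c2.png

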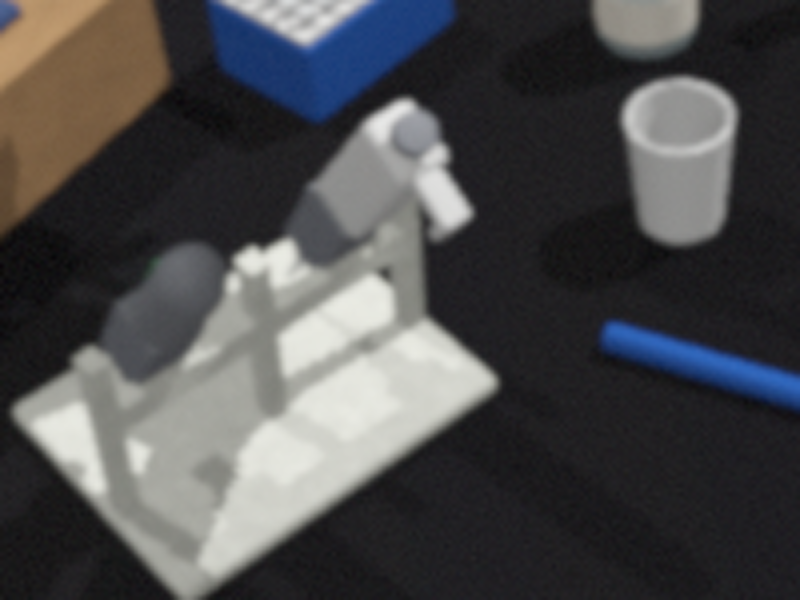

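The crops confirm it. The white flat-sided handle with a plunger and hook is the pipette, at c1 (300,150), in the sleeve nearest the beaker (the smaller-column one). The round grey body with a dome is the pen meter. The beaker is open. Next I'll fit the poses.

```bash
cat > h.py <<'E'
import numpy as np, json
from rig import arm
from scipy.spatial.transform import Rotation as R
from scipy.optimize import least_squares
C={n:arm.camera_model(n) for n in("scene","side")}
def ray(n,uv):
    c=C[n];d=np.array([(uv[0]-c["cx"])/c["fx"],(uv[1]-c["cy"])/c["fy"],1]);return c["position"],R.from_rotvec(c["orientation"]).apply(d)
def plane(n,uv,z):
    p,d=ray(n,uv);return p+d*(z-p[2])/d[2]
def proj(n,X):
    c=C[n];q=R.from_rotvec(c["orientation"]).inv().apply(np.atleast_2d(X)-c["position"])
    return np.c_[c["fx"]*q[:,0]/q[:,2]+c["cx"],c["fy"]*q[:,1]/q[:,2]+c["cy"]]
def tri(a,b):
    (p,d),(q,e)=ray("scene",a),ray("side",b)
    s=np.linalg.lstsq(np.c_[d,-e],q-p,rcond=None)[0];A=p+s[0]*d;B=q+s[1]*e;return (A+B)/2,np.linalg.norm(A-B)
c1=lambda u,v:(285+u/3.2,230+v/3.2)
c2=lambda u,v:(140+u/4,230+v/4)
E
python3 - <<'E'
from h import *
np.set_printoptions(precision=1,suppress=True)
for l,u in dict(L=(80,380),B=(290,587),Rr=(458,425)).items(): print("scene",l,plane("scene",c1(*u),8))
for l,u in dict(L=(12,410),B=(190,600),Rr=(498,382)).items(): print("side",l,plane("side",c2(*u),8))
print("beaker",plane("scene",c1(66,70),70),plane("side",c2(680,116),70),tri(c1(66,70),c2(680,116)))
print("plunger",tri(c1(345,72),c2(415,132)))
print("tip",plane("scene",c1(172,372),22))
print("jar",plane("scene",(233,252),85),"cyl",plane("scene",(216,182),133))
print("dome",tri(c1(455,225),c2(200,265)))
print("marker",plane("scene",c1(262,42),7),plane("scene",c1(203,172),7))
E
```

```text
scene L [685.6 105.6   8. ]
scene B [738.4 276.8   8. ]
scene Rr [594.5 319.7   8. ]
side L [734.1 273.5   8. ]
side B [589.  316.4   8. ]
side Rr [538.5 145.9   8. ]
beaker [523.1  -1.3  70. ] [521.   -4.4  70. ] (array([521.5,  -3.1,  69.3]), np.float64(3.0688938767025733))
plunger (array([534.5, 189.1, 208.9]), np.float64(2.097078730150399))
tip [658.8 155.1  22. ]
jar [ 610.3 -124.8   85. ] cyl [ 499.6 -242.7  133. ]
dome (array([581. , 278.5, 186.5]), np.float64(7.841911104161791))
marker [388.5  80.9   7. ] [508.7  97.5   7. ]
```

```bash
cat >> h.py <<'E'
np.set_printoptions(precision=3,suppress=True)
def tool(lean,yaw=-.285):   # tool z against the pipette axis, tool x along stand y
    s=np.array([np.cos(yaw),np.sin(yaw),0]);p=-np.sin(lean)*s+np.cos(lean)*np.array([0,0,1.])
    x=np.array([-s[1],s[0],0]);return R.from_matrix(np.c_[x,np.cross(-p,x),-p]),p
def delta(pos,rot):
    o=arm.get_obs();w=(rot*R.from_rotvec(o["tcp_rot"]).inv()).as_rotvec()
    print("shift cm",(np.array(pos)-o["eef_pos"])/10,"turn",w,"t",o["time"],"w",o["gripper_width"])
E
python3 -c "
from h import *
r,p=tool(.61);print(p);delta(np.array([565.5,181,162.4])+100*p,r)"
```

```text
[-0.55   0.161  0.82 ]
shift cm [-11.414  19.707   2.253] turn [-0.522 -0.392  1.244] t 0.1 w 87.32754454751645
```

Request:
arm_command([
  {"x": -2,"y": 2,"z": 4,"wx": -0.06,"wy": -0.04,"wz": 0.1,"hand": 1},
  {"x": -4,"y": 5,"z": 8,"wx": -0.1,"wy": -0.08,"wz": 0.2,"hand": 1},
  {"x": -6,"y": 8,"z": 8,"wx": -0.15,"wy": -0.12,"wz": 0.35,"hand": 1},
  {"x": -8,"y": 11,"z": 8,"wx": -0.2,"wy": -0.15,"wz": 0.46,"hand": 1},
  {"x": -10,"y": 14,"z": 8,"wx": -0.25,"wy": -0.19,"wz": 0.58,"hand": 1},
  {"x": -11.4,"y": 17,"z": 8,"wx": -0.3,"wy": -0.23,"wz": 0.7,"hand": 1},
  {"x": -11.4,"y": 19.7,"z": 8,"wx": -0.35,"wy": -0.26,"wz": 0.83,"hand": 1},
  {"x": -11.4,"y": 19.7,"z": 8,"wx": -0.4,"wy": -0.3,"wz": 0.95,"hand": 1},
])

```text
time: 0.77
eef_pos: [508.7, 203.6, 301.9]
tcp_rot: [2.485, 1.202, 0.379]
force: [-1.1, -0.8, 0.2]
gripper_width: 87.0
```

```bash
python3 -c "
from h import *
r,p=tool(.61);delta(np.array([565.5,181,162.4])+100*p,r)"
```

```text
shift cm [ 0.179 -0.648 -5.752] turn [-0.153 -0.114  0.358] t 0.7667 w 86.96098507102062
```

Request:
arm_command([
  {"x": 0,"y": -0.3,"z": -1,"wx": -0.05,"wy": -0.04,"wz": 0.11,"hand": 1},
  {"x": 0.1,"y": -0.6,"z": -2,"wx": -0.1,"wy": -0.08,"wz": 0.22,"hand": 1},
  {"x": 0.2,"y": -0.65,"z": -3,"wx": -0.15,"wy": -0.11,"wz": 0.34,"hand": 1},
  {"x": 0.2,"y": -0.65,"z": -4.5,"wx": -0.153,"wy": -0.114,"wz": 0.358,"hand": 1},
  {"x": 0.2,"y": -0.65,"z": -5.75,"wx": -0.153,"wy": -0.114,"wz": 0.358,"hand": 1},
  {"x": 0.2,"y": -0.65,"z": -5.75,"wx": -0.153,"wy": -0.114,"wz": 0.358,"hand": 1},
])

```text
time: 1.27
eef_pos: [509.6, 196.0, 241.5]
tcp_rot: [2.092, 1.565, 0.487]
force: [0.2, 0.0, -0.2]
gripper_width: 87.1
```

```bash
python3 - <<'E'
from h import *
import cv2
r,p=tool(.61);delta(np.array([565.5,181,162.4]),r)
m=arm.camera_model("wrist");I=arm.read_camera("wrist");print(m)
# overlay predicted pipette axis points
for k,z in enumerate((98,60,0)):
    X=np.array([555,184,178])+p*(z-60)
    q=R.from_rotvec(m["orientation"]).inv().apply(X-m["position"]);th=np.arctan2(np.hypot(*q[:2]),q[2]);e=q[:2]/np.hypot(*q[:2])*th
    uv=(m["cx"]+m["fx"]*e[0],m["cy"]+m["fy"]*e[1]);print(z,uv)
    cv2.circle(I,tuple(int(round(t)) for t in uv),3,(0,0,255),1)
cv2.imwrite("pics/w1.png",I)
E
```

```text
shift cm [ 5.592 -1.505 -7.907] turn [ 0.001 -0.004  0.002] t 1.2667 w 87.13622725967768
{'fx': 371.64829954431775, 'fy': 371.64829954431775, 'cx': 320.29870995365417, 'cy': 236.96630451340613, 'position': array([362.394, 239.229, 333.147]), 'orientation': array([1.884, 1.408, 0.663])}
98 (np.float64(323.2281989735979), np.float64(267.627674751873))
60 (np.float64(322.927798564438), np.float64(248.30540786380152))
0 (np.float64(322.5912608774364), np.float64(226.98854472683718))
```

View pics/w1.png

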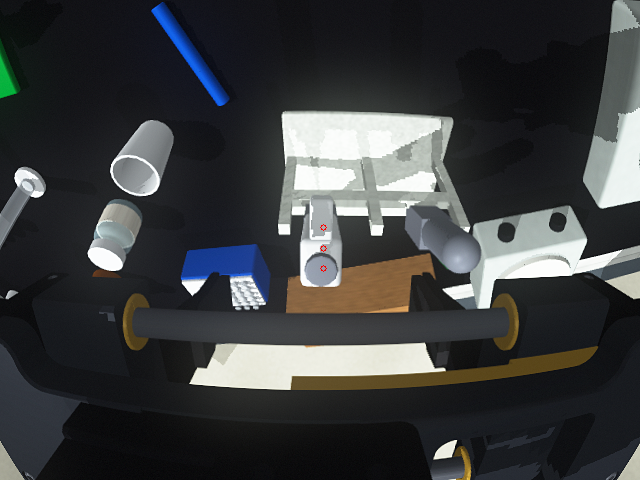

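In the wrist view the plunger is at (321,268) and the predicted point at (323,268), about 1 mm apart. It sits centred between the fingers at u≈205 and 430, and the pen meter (455,245) is well clear. I'm advancing along the axis.

Request:
arm_command([
  {"x": 0.9,"y": -0.25,"z": -1.3,"hand": 1},
  {"x": 1.9,"y": -0.5,"z": -2.7,"hand": 1},
  {"x": 2.8,"y": -0.75,"z": -4.0,"hand": 1},
  {"x": 3.7,"y": -1.0,"z": -5.3,"hand": 1},
  {"x": 4.6,"y": -1.25,"z": -6.6,"hand": 1},
  {"x": 5.3,"y": -1.4,"z": -7.5,"hand": 1},
  {"x": 5.6,"y": -1.5,"z": -7.9,"hand": 1},
  {"x": 5.6,"y": -1.5,"z": -7.9,"hand": 1},
])

```text
$.steps[0]: bad value
```

```bash
python3 - <<'E'
from h import *
import cv2
r,p=tool(.61);delta(np.array([565.5,181,162.4]),r);print(arm.get_obs()["force"])
a=arm.read_camera("wrist")[180:420,160:480];b=arm.read_camera("side")[180:380,140:340]
cv2.imwrite("pics/g1.png",np.hstack([cv2.resize(a,(440,330)),cv2.resize(b,(330,330))]))
E
```

```text
shift cm [ 5.519 -1.561 -8.08 ] turn [ 0.    -0.003  0.002] t 1.3167 w 86.95187067224414
[-0.9   -0.002  0.894]
```

View pics/g1.png

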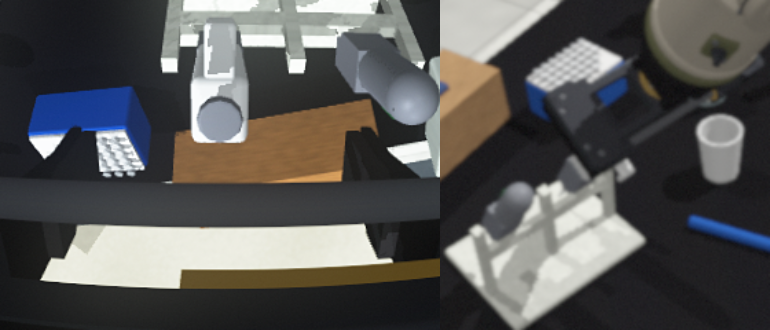

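The move was refused because every row needs all its fields, so this picture shows the arm still at the pre-grasp pose. I'm sending it again with the zeros written in.

Request:
arm_command([
  {"x": 0.9,"y": -0.25,"z": -1.3,"wx": 0,"wy": 0,"wz": 0,"hand": 1},
  {"x": 1.9,"y": -0.5,"z": -2.7,"wx": 0,"wy": 0,"wz": 0,"hand": 1},
  {"x": 2.8,"y": -0.75,"z": -4.0,"wx": 0,"wy": 0,"wz": 0,"hand": 1},
  {"x": 3.7,"y": -1.0,"z": -5.3,"wx": 0,"wy": 0,"wz": 0,"hand": 1},
  {"x": 4.6,"y": -1.25,"z": -6.6,"wx": 0,"wy": 0,"wz": 0,"hand": 1},
  {"x": 5.3,"y": -1.45,"z": -7.6,"wx": 0,"wy": 0,"wz": 0,"hand": 1},
  {"x": 5.55,"y": -1.55,"z": -8.0,"wx": 0,"wy": 0,"wz": 0,"hand": 1},
  {"x": 5.55,"y": -1.55,"z": -8.0,"wx": 0,"wy": 0,"wz": 0,"hand": 1},
])

```text
time: 2.08
eef_pos: [567.0, 181.4, 164.4]
tcp_rot: [2.092, 1.563, 0.491]
force: [0.3, 0.4, -0.2]
gripper_width: 87.0
```

```bash
python3 - <<'E'
from h import *
import cv2
r,p=tool(.61);delta(np.array([565.5,181,162.4]),r);print(arm.get_obs()["force"])
a=arm.read_camera("wrist")[180:420,160:480];b=arm.read_camera("side")[180:380,140:340]
cv2.imwrite("pics/g2.png",np.hstack([cv2.resize(a,(440,330)),cv2.resize(b,(330,330))]))
E
```

```text
shift cm [-0.152 -0.038 -0.195] turn [-0.001 -0.002  0.003] t 2.0833 w 87.00824485766474
[ 0.302  0.443 -0.184]
```

View pics/g2.png

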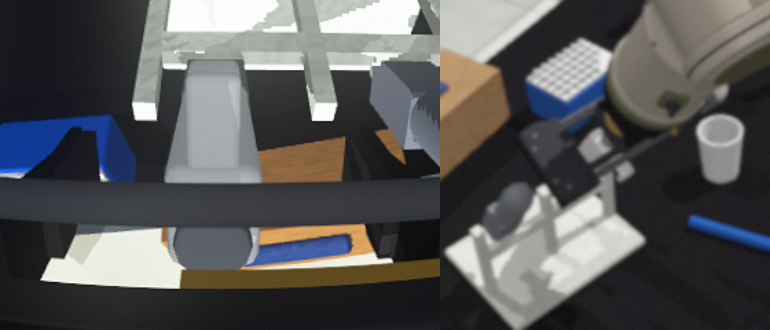

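The handle lies between the fingers (crop u≈213 against a finger midpoint of about 220), with no contact force. I'm closing.

Request:
arm_command([
  {"x": -0.1,"y": 0,"z": -0.1,"wx": 0,"wy": 0,"wz": 0,"hand": 0},
  {"x": -0.1,"y": 0,"z": -0.1,"wx": 0,"wy": 0,"wz": 0,"hand": -0.2},
  {"x": -0.1,"y": 0,"z": -0.1,"wx": 0,"wy": 0,"wz": 0,"hand": -0.3},
  {"x": -0.1,"y": 0,"z": -0.1,"wx": 0,"wy": 0,"wz": 0,"hand": -0.5},
  {"x": -0.1,"y": 0,"z": -0.1,"wx": 0,"wy": 0,"wz": 0,"hand": -1},
  {"x": -0.1,"y": 0,"z": -0.1,"wx": 0,"wy": 0,"wz": 0,"hand": -1},
  {"x": -0.1,"y": 0,"z": -0.1,"wx": 0,"wy": 0,"wz": 0,"hand": -1},
  {"x": -0.1,"y": 0,"z": -0.1,"wx": 0,"wy": 0,"wz": 0,"hand": -1},
], force=30)

```text
time: 2.85
eef_pos: [565.8, 182.3, 164.7]
tcp_rot: [2.091, 1.564, 0.494]
force: [-0.2, -0.2, 0.2]
gripper_width: 42.0
```

Request:
arm_command([
  {"x": 0,"y": 0,"z": 0,"wx": 0,"wy": 0,"wz": 0,"hand": -1},
  {"x": 0,"y": 0,"z": 0,"wx": 0,"wy": 0,"wz": 0,"hand": -1},
  {"x": 0,"y": 0,"z": 0,"wx": 0,"wy": 0,"wz": 0,"hand": -1},
  {"x": 0,"y": 0,"z": 0,"wx": 0,"wy": 0,"wz": 0,"hand": -1},
  {"x": 0,"y": 0,"z": 0,"wx": 0,"wy": 0,"wz": 0,"hand": -1},
  {"x": 0,"y": 0,"z": 0,"wx": 0,"wy": 0,"wz": 0,"hand": -1},
])

```text
time: 3.35
eef_pos: [565.7, 181.6, 164.5]
tcp_rot: [2.092, 1.563, 0.492]
force: [-1.4, -3.9, 0.8]
gripper_width: 26.1
```

Gripped at 26.1 mm, which matches the handle. I'm drawing along the axis.

Request:
arm_command([
  {"x": -0.55,"y": 0.16,"z": 0.82,"wx": 0,"wy": 0,"wz": 0,"hand": -1},
  {"x": -1.4,"y": 0.4,"z": 2.1,"wx": 0,"wy": 0,"wz": 0,"hand": -1},
  {"x": -2.2,"y": 0.64,"z": 3.3,"wx": 0,"wy": 0,"wz": 0,"hand": -1},
  {"x": -3.0,"y": 0.88,"z": 4.5,"wx": 0,"wy": 0,"wz": 0,"hand": -1},
  {"x": -3.8,"y": 1.1,"z": 5.7,"wx": 0,"wy": 0,"wz": 0,"hand": -1},
  {"x": -4.5,"y": 1.3,"z": 6.8,"wx": 0,"wy": 0,"wz": 0,"hand": -1},
  {"x": -5.0,"y": 1.45,"z": 7.5,"wx": 0,"wy": 0,"wz": 0,"hand": -1},
])

```text
time: 3.93
eef_pos: [515.1, 197.3, 241.4]
tcp_rot: [2.091, 1.564, 0.495]
force: [-0.1, 0.7, -0.8]
gripper_width: 25.8
```

Request:
arm_command([
  {"x": -0.9,"y": 0.25,"z": 1.3,"wx": 0,"wy": 0,"wz": 0,"hand": -1},
  {"x": -1.8,"y": 0.5,"z": 2.6,"wx": 0,"wy": 0,"wz": 0,"hand": -1},
  {"x": -2.7,"y": 0.75,"z": 4.0,"wx": 0,"wy": 0,"wz": 0,"hand": -1},
  {"x": -3.6,"y": 1.0,"z": 5.3,"wx": 0,"wy": 0,"wz": 0,"hand": -1},
  {"x": -4.2,"y": 1.2,"z": 6.6,"wx": 0,"wy": 0,"wz": 0,"hand": -1},
  {"x": -4.4,"y": 1.2,"z": 8.0,"wx": 0,"wy": 0,"wz": 0,"hand": -1},
  {"x": -4.4,"y": 1.2,"z": 8.0,"wx": 0,"wy": 0,"wz": 0,"hand": -1},
  {"x": -4.4,"y": 1.2,"z": 8.0,"wx": 0,"wy": 0,"wz": 0,"hand": -1},
])

```text
time: 4.6
eef_pos: [471.1, 209.9, 321.9]
tcp_rot: [2.09, 1.564, 0.498]
force: [-0.2, 0.1, -1.2]
gripper_width: 25.9
```

```bash
python3 - <<'E'
from h import *
import cv2
r,p=tool(0);delta(np.array([522,-3,271]),r);o=arm.get_obs();print(o["force"],o["eef_pos"],o["joints"])
q=-R.from_rotvec(o["tcp_rot"]).as_matrix()[:,2];print("tip est",o["eef_pos"]-171*q)
a=arm.read_camera("scene")[150:400,230:480];b=arm.read_camera("side")[100:400,140:440]
cv2.imwrite("pics/d1.png",np.hstack([cv2.resize(a,(390,390)),cv2.resize(b,(390,390))]))
E
```

```text
shift cm [  5.09  -21.292  -5.087] turn [0.168 0.588 0.001] t 4.6 w 25.93467276245189
[-0.172  0.135 -1.185] [471.101 209.916 321.866] [-0.404 -0.219 -0.405  1.955  0.499  1.136  0.316]
tip est [565.414 182.871 181.814]
```

View pics/d1.png

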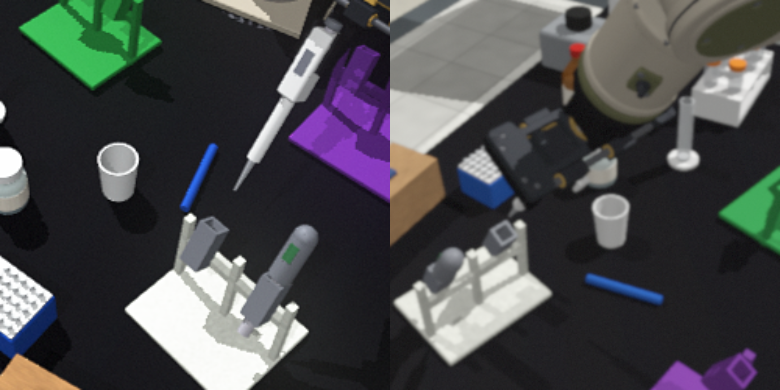

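The pipette is fully out and the sleeve empty; its tip in the scene crop at (237,188) is clear of the stand. Next I turn it upright, then carry it over.

Request:
arm_command([
  {"x": 0,"y": 0,"z": 0.5,"wx": 0.02,"wy": 0.08,"wz": 0,"hand": -1},
  {"x": 0,"y": -1,"z": 0.5,"wx": 0.05,"wy": 0.18,"wz": 0,"hand": -1},
  {"x": 0,"y": -2,"z": 0.5,"wx": 0.08,"wy": 0.28,"wz": 0,"hand": -1},
  {"x": 0.5,"y": -4,"z": 0.5,"wx": 0.11,"wy": 0.38,"wz": 0,"hand": -1},
  {"x": 1,"y": -6,"z": 0.5,"wx": 0.137,"wy": 0.48,"wz": 0,"hand": -1},
  {"x": 2,"y": -8,"z": 0.5,"wx": 0.16,"wy": 0.56,"wz": 0,"hand": -1},
  {"x": 3,"y": -10,"z": 0.5,"wx": 0.168,"wy": 0.588,"wz": 0,"hand": -1},
  {"x": 3.5,"y": -12,"z": 0.5,"wx": 0.168,"wy": 0.588,"wz": 0,"hand": -1},
])

```text
time: 5.37
eef_pos: [507.4, 86.7, 323.1]
tcp_rot: [-2.516, -1.877, 0.012]
force: [0.6, -0.2, -1.8]
gripper_width: 25.9
```

```bash
python3 -c "
from h import *
r,p=tool(0);delta(np.array([522,-3,300]),r)"
```

```text
shift cm [ 1.456 -8.967 -2.307] turn [ 0.003 -0.008  0.004] t 5.3667 w 25.859983016591837
```

Request:
arm_command([
  {"x": 0.4,"y": -2,"z": 0,"wx": 0.003,"wy": -0.008,"wz": 0.004,"hand": -1},
  {"x": 0.8,"y": -4,"z": 0,"wx": 0.003,"wy": -0.008,"wz": 0.004,"hand": -1},
  {"x": 1.1,"y": -6,"z": -0.5,"wx": 0.003,"wy": -0.008,"wz": 0.004,"hand": -1},
  {"x": 1.4,"y": -7.6,"z": -1.2,"wx": 0.003,"wy": -0.008,"wz": 0.004,"hand": -1},
  {"x": 1.45,"y": -8.6,"z": -1.8,"wx": 0.003,"wy": -0.008,"wz": 0.004,"hand": -1},
  {"x": 1.45,"y": -9,"z": -2.3,"wx": 0.003,"wy": -0.008,"wz": 0.004,"hand": -1},
  {"x": 1.45,"y": -9,"z": -2.3,"wx": 0.003,"wy": -0.008,"wz": 0.004,"hand": -1},
  {"x": 1.45,"y": -9,"z": -2.3,"wx": 0.003,"wy": -0.008,"wz": 0.004,"hand": -1},
])

```text
time: 6.03
eef_pos: [521.6, -2.4, 299.5]
tcp_rot: [-2.512, -1.884, 0.001]
force: [0.0, 0.0, -0.7]
gripper_width: 25.8
```

```bash
python3 - <<'E'
from h import *
import cv2
r,p=tool(0);delta(np.array([522,-3,275]),r)
a=arm.read_camera("scene")[130:330,210:410];b=arm.read_camera("side")[130:330,210:410]
cv2.imwrite("pics/p1.png",np.hstack([cv2.resize(x,(400,400),interpolation=2) for x in(a,b)]))
E
```

```text
shift cm [ 0.039 -0.058 -2.451] turn [-0.001 -0.001 -0.001] t 6.0333 w 25.7995867925175
```

View pics/p1.png

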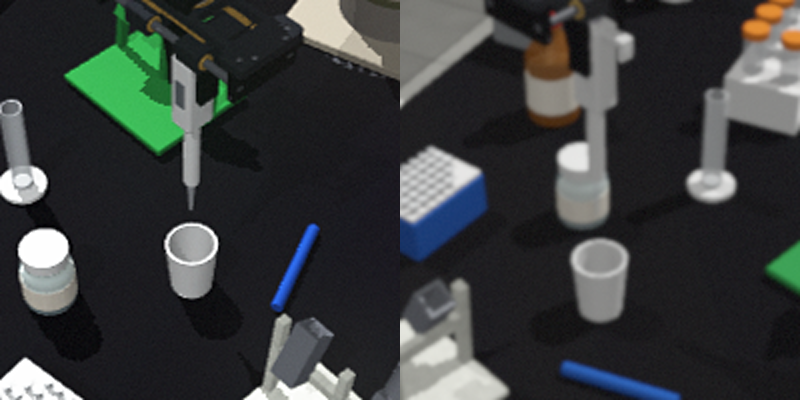

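The pipette is upright above the beaker. In the scene crop the tip is at (191,209) and the rim centre at (191,243). In the side crop the shank is at u≈597 and the rim at u≈600. Triangulating before I lower it.

```bash
python3 - <<'E'
from h import *
f=lambda u,v:(210+u/2,130+v/2)
print("tip",tri(f(191,209),f(197,211)), "rim",tri(f(191,243),f(200,257)))
print(plane("scene",f(191,243),70),plane("side",f(200,257),70))
print("pred tip px if at (522,-3,129)",proj("scene",[522,-3,129]),f(191,209),proj("side",[522,-3,129]))
E
```

```text
tip (array([523.758,  -2.296, 130.801]), np.float64(3.9279239349713104)) rim (array([521.615,  -3.339,  70.455]), np.float64(2.996516461735331))
[522.372  -2.051  70.   ] [521.785  -5.685  70.   ]
pred tip px if at (522,-3,129) [[305.199 233.493]] (305.5, 234.5) [[308.802 237.022]]
```

Request:
arm_command([
  {"x": 0,"y": 0,"z": -0.5,"wx": 0,"wy": 0,"wz": 0,"hand": -1},
  {"x": 0,"y": 0,"z": -1,"wx": 0,"wy": 0,"wz": 0,"hand": -1},
  {"x": 0,"y": 0,"z": -1.5,"wx": 0,"wy": 0,"wz": 0,"hand": -1},
  {"x": 0,"y": 0,"z": -2,"wx": 0,"wy": 0,"wz": 0,"hand": -1},
  {"x": 0,"y": 0,"z": -2.2,"wx": 0,"wy": 0,"wz": 0,"hand": -1},
  {"x": 0,"y": 0,"z": -2.2,"wx": 0,"wy": 0,"wz": 0,"hand": -1},
  {"x": 0,"y": 0,"z": -2.2,"wx": 0,"wy": 0,"wz": 0,"hand": -1},
  {"x": 0,"y": 0,"z": -2.2,"wx": 0,"wy": 0,"wz": 0,"hand": -1},
])

```text
time: 6.8
eef_pos: [522.1, -2.1, 278.5]
tcp_rot: [-2.513, -1.886, -0.002]
force: [-0.0, -0.8, -0.4]
gripper_width: 26.1
```

```bash
python3 - <<'E'
from h import *
import cv2
o=arm.get_obs();print(o["eef_pos"],o["force"],o["gripper_width"],np.abs(o["joint_vel"]).max())
a=arm.read_camera("scene")[170:290,245:365];b=arm.read_camera("side")[190:310,250:370]
cv2.imwrite("pics/p2.png",np.hstack([cv2.resize(x,(400,400),interpolation=2) for x in(a,b)]))
E
```

```text
[522.09   -2.119 278.484] [-0.041 -0.792 -0.434] 26.072258404297465 0.0025541823136582065
```

View pics/p2.png

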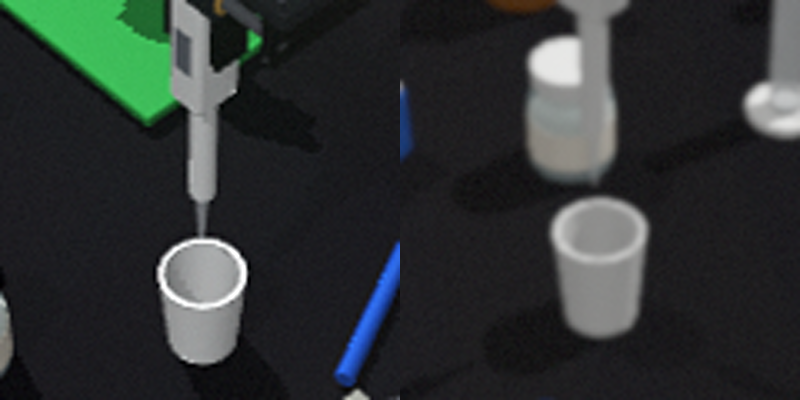

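The tip is above the rim and centred in both views: scene crop (202,238) over rim centre (203,272), side crop (595,186) over (600,230). The arm is still, so I'm handing in.

```bash
python3 -c "
from h import *
f=3.333
print(tri((245+202/f,170+238/f),(250+195/f,190+186/f)))
print(arm.close_job())"
```

```text
(array([522.981,  -1.832, 105.98 ]), np.float64(1.4222850196525507))
the job is handed in; nothing more can be done
None
```

I drew the pipette out of the white stand's -y sleeve and turned it upright. The arm is now holding it with the tip centred over the open beaker, and I've handed the job in (no verdict is reported).

**Last checks:**
- **Tip position:** the tip measured (523, -2, 106) mm and the rim centre about (522, -3, 70) mm. That puts the tip about 36 mm above the rim and about 2 mm off its axis.
- **Grip and arm:** the fingers were holding at 26 mm, and the arm was at rest with almost no outside force on it.
- **Beaker:** it stood upright and had not visibly moved.
- **Other objects:** I saw nothing displaced in the later pictures, but I did not measure the pen meter, jar, cylinder, bottle or marker again at the end.

**Failed or disagreed:**
- One move was refused because its rows left out the turn fields. I sent it again with zeros, and nothing moved in between.
- The two cameras disagreed by 1 to 4 mm on the points I used for the tip, rim and pipette, slightly more than the stated calibration. That is well inside the allowed 22 mm.
- A rough point on the pen meter's dome disagreed by about 8 mm, and I did not use it to place any move.

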